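Close the compression test cell with the hex key

TASK

Take the thick square-gripped hex key from its rack, find the hex socket recessed in the top of the compression cell by feel and seat the key fully in it, then turn the screw clockwise, regrasping the key about every quarter turn as the wrist needs, until it comes up firm, without forcing it past that. Let go and leave the key standing in the socket; press and push gently throughout, and leave the other things on the bench where they are.

Things in the scene. Friction and masses are not known exactly. Their poses are not given: they have to be found in the camera images.
- cell: Aluminium compression cell fixed to the bench: base 110 x 150 mm (x, y), two posts, a bridge over them (85 x 150 mm, top 90 mm above the bench), on it a 5 mm slide plate and a square nut block 62 x 62 mm, its top at 128 mm, sides parallel to the cell's. Origin: centre of the base's underside, z up. Turning the screw clockwise from above lowers a pressure plate 10 mm per turn.
- cell_mark (a point): Point on the cell's centre line at the height of the nut block's top, axes as the cell's. The nut block floats: it is locked in each run with its centre anywhere within 5 mm of this line in x and 5 mm in y. In its top is a centred round recess 40 mm across, 12 mm deep.
- cell_head (a point): Point on the cell's centre line (not the block's) at the floor of the recess: height of the screw head's face, 12 mm below the block's top. Centred in the recess, the head has a hex socket 16.2 mm across flats, 18 mm deep (floor 30 mm below the block's top), pointing any way. The head is sprung: it bears 4 N, then sinks 1 mm per 1 N more, at most 6 mm, and rises when let go.
- screw (a joint): Turn of the screw in rad, growing clockwise from above; 0.3 to 1.3 at the start. It drags with 0.1 N m and stays where left. At 4.6 it comes up firm against a stop that gives springily: about 0.16 N m at once, then 0.4 N m per further rad; anything beyond 4.4 is home. It does not tell which way the hexagon points.
- key: Thick hex key, upright in the rack: steel hexagon bar 15 mm across flats, 60 mm long, foot tapered to 14.4 mm over the last 2 mm; above it a black square grip 30 x 30 mm, 50 mm high, its underside resting on the rack. 0.09 to 0.18 kg. Origin: centre of the foot, z up; the grip spans z = 60 to 110 mm, its flats face x and y; two flats of the bar face x.
- thin_key: Not needed: a key with a hexagon bar only 8 mm across flats, 60 mm long, and a round black grip 26 mm across, 50 mm high; it stands in the rack's other hole. Origin: centre of its foot, z up.
- rack: White block 56 x 160 mm (x, y), 66 mm high, fixed to the bench, with two round holes 19 mm wide and 64 mm deep, at y = +50 and -50 mm, one for each key. Origin: centre of the underside, z up.
- jar: Bystander: closed jar 44 mm across, 62 mm high, between the rack and the cell. Origin: centre of its underside.
- beaker: Bystander: glass beaker 68 mm across, 85 mm high. Origin: centre of its underside.
- reagent: Bystander: amber reagent bottle 64 mm across, 150 mm high. Origin: centre of its underside.
- dish: Bystander: white ceramic dish 84 mm across, 22 mm high. Origin: centre of its underside.
- weight: Bystander: brass weight 36 mm across, 50 mm high. Origin: centre of its underside.
- spatula: Bystander: lying spatula, 190 mm long. Origin: at its middle, on the bench.
Things that resemble listed ones, but are neither listed nor needed, are in the scene too. Leave any brown look-alike of the cell alone.

How it is judged (in metres and radians):
On the way, in this order (a step that is already met when the one before it is completed fails the run):
1. the thick key is lifted clear of its rack (height (world z) of key above 0.09 m), for 0.1 s.
2. the key is seated in the socket, its foot at least 24 mm below the top of the nut block, upright, with the screw not yet home (z of key in the frame of cell_mark below -0.024 m and horizontal distance between key and cell_mark below 0.011 m and angle between key's own z axis and vertical below 0.15 rad and value of joint screw below 4.4 rad), for 0.1 s.
3. the screw is turned home (value of joint screw above 4.4 rad), for 0.1 s.
At the end, for the whole second after the job is handed in: The screw stands beyond 4.4 rad; the thick key, let go and at rest, stands in the socket within 0.2 rad of upright, its foot at least 24 mm below the top of the nut block and within 11 mm of the cell's centre line (value of joint screw above 4.4 rad and z of key in the frame of cell_mark below -0.024 m and horizontal distance between key and cell_mark below 0.011 m and angle between key's own z axis and vertical below 0.2 rad and linear speed of key below 0.02 m/s); the robot touches nothing.
It fails at once if the key presses, pushes or wrenches on the cell with contact forces of more than 50 N in sum (contact force between key and cell above 50 N).
It fails at once if the hand or arm pushes the cell with more than 15 N (contact force between any of the fingers, the arm and cell above 15 N).
It fails at once if a bystander is moved by more than 20 mm (distance of any of jar, beaker, reagent, dish, weight, spatula, thin_key from where it was at the start of the episode above 0.02 m).
It also fails if it takes over 72 s, if anything falls off the work surface, if the arm or the gripper's body presses on something with over 40 N, if the wrist force passes 120 N, or if a joint passes its speed limit or range.

ROBOT

A 6-joint arm with a two-finger parallel gripper is mounted at the origin on the work surface. World frame = base frame: x ahead of the robot, y to its left, z up, the work surface at z = 0. Lengths are in m, angles in degrees, forces in N, time in s.
With the tool pointing down it reaches from about 0.425 to 1.125 m from the base axis. Payload 14.9 kg.
Tool frame: the origin (TCP) lies midway between the tips of the shut fingers; the grasp point (between the pads) lies 19 mm behind it; z points along the fingers, x is the direction in which the jaws open and shut, and the axes are right-handed (so a half turn about z gives the same grasp; the last joint's range is limited). The gripper opens to 91 mm and grips with 3 to 60 N. Pads are 32 mm wide; open, the fingers measure 118 mm over their backs; the gripper's body (76 mm by 178 mm) begins 60 mm behind the grasp point.
Start: joints at [67.305, 21.709, 99.362, -0, 58.929, -1.908], TCP at [0.248, 0.654, 0.214] pointing down, gripper open.
Joint ranges: [-158.91, 158.91], [-42.39, 125.64], [0.06, 152.35], [-60.88, 240.88], [17.5, 164.5], [-176.32, 176.32]. Speed limits (degrees/s): [108.29, 108.29, 136.94, 180, 180, 180].

INTERFACE

Orientations are given as a 3x3 rotation matrix whose columns are the frame's x, y, z axes.
In Python, from cell import robot, grip, kin, eyes, current_t, current_joint_positions, current_joint_vel, current_effort, current_position, current_eef_rot, current_ft_force, current_wrist_torque, current_width gives the robot as it stands. Calls block until the motion is done:
- robot.move_ptp(position, orientation): joint-space move of the TCP to a pose.
- robot.move_l(position, ori=None, rate=0.15): straight line of the TCP; ori=None keeps the orientation; rate is the mean speed in m/s.
- robot.move_joints(angles): joint-space move.
- grip(opening): finger opening in m; the grip force is fixed at half the most; returns when the fingers have stopped.
- robot.dwell(seconds).
- kin.ik(position, orientation): joint angles nearest the present ones, or None.
- eyes.snapshot(name): name is "scene" or "top" or "wrist"; returns the picture (480x640x3 uint8, red, green, blue); there is no depth.
- eyes.get_calibration(name): a dict with "intrinsics" (3x3 intrinsics, pixels), "extrinsics" (4x4, takes a point from camera to world coordinates); the wrist camera has in their place "hand_eye" (4x4, takes a point from camera to tool coordinates, whose origin is the TCP and whose axes are the tool frame's). Camera axes: x right, y down, z forward; pixel columns grow to the right and rows downward; lengths in m; the calibration is good to about 2 mm. The wrist camera is an equidistant fisheye: a pixel r from the principal point sees the ray r / f radians off the axis. A picture is of the moment at which its call begins: read the wrist's pose just before it. get_calibration takes no time and is no camera call.
A pose or a line that the arm cannot do raises robot.MotionError and nothing moves.
- robot.close_job(): hands the job in, once; it reports no verdict.
Readings, each from a call of its own:
- current_t(): time.
- current_joint_positions(): joint angles.
- current_joint_vel(): joint speeds.
- current_effort(): joint torques, N m.
- current_position(): TCP position.
- current_eef_rot(): TCP orientation.
- current_ft_force(): force on the tool from outside, world axes, zero at the start.
- current_wrist_torque(): the same for the moment, N m.
- current_width(): finger opening in m.
Only numpy, scipy, OpenCV 4.12 (cv2) and the standard library are available. Lean on these libraries where they do the work, as an engineer would, in place of code of your own. Each camera call takes 0.05 s, during which the arm holds its last target.

## Working session

There is one attempt and no reset: what is moved stays moved. The work goes in short steps, each a Python script; the robot and the scene stay as the last script left them, time stands still between calls to the robot, and variables do not carry over. Pictures are saved under pics/ and viewed, and the job is handed in when it is done.

```bash
ls -la; mkdir -p pics
python3 - <<'E'
from cell import *
import cv2,numpy as np
print(current_t(),current_position(),current_width(),current_ft_force())
for n in ["scene","top","wrist"]:
    cv2.imwrite(f"pics/{n}0.png",eyes.snapshot(n)[:,:,::-1]); print(n,eyes.get_calibration(n))
E
```

```text
total 12
drwxr-xr-x  3 agent agent 4096 Dec  7 15:31 .
drwxr-xr-x 23 root  root  4096 Dec  7 15:31 ..
drwxr-xr-x  2 agent agent 4096 Dec  7 15:31 pics
0.0 [0.24826703 0.65407961 0.21329842] 0.09117153873401518 [0.0766573  0.05077195 0.67076393]
scene {'intrinsics': array([[448.39261318,   0.        , 311.8167314 ],
       [  0.        , 448.39261318, 243.97600146],
       [  0.        ,   0.        ,   1.        ]]), 'extrinsics': array([[ 0.7822034 ,  0.33399846, -0.52593049,  1.05733176],
       [ 0.62290395, -0.43576622,  0.64969106, -0.74502239],
       [-0.01218693, -0.83579473, -0.54890678,  0.67672242],
       [ 0.        ,  0.        ,  0.        ,  1.        ]])}
top {'intrinsics': array([[553.74877367,   0.        , 321.85011998],
       [  0.        , 553.74877367, 240.41665369],
       [  0.        ,   0.        ,   1.        ]]), 'extrinsics': array([[-2.39635114e-02, -9.86845868e-01,  1.59878024e-01,
         2.99952613e-01],
       [-9.99706893e-01,  2.42062717e-02, -4.29254398e-04,
        -7.51587083e-02],
       [-3.44644296e-03, -1.59841449e-01, -9.87136684e-01,
         1.50716990e+00],
       [ 0.00000000e+00,  0.00000000e+00,  0.00000000e+00,
         1.00000000e+00]])}
wrist {'intrinsics': array([[371.64829954,   0.        , 317.468516  ],
       [  0.        , 371.64829954, 234.43128525],
       [  0.        ,   0.        ,   1.        ]]), 'hand_eye': array([[ 9.99999721e-01, -4.01216089e-04, -6.30432472e-04,
        -7.27604818e-04],
       [ 5.49927936e-04,  9.66326436e-01,  2.57318708e-01,
        -7.28138891e-02],
       [ 5.05963158e-04, -2.57318982e-01,  9.66326387e-01,
        -1.71307065e-01],
       [ 0.00000000e+00,  0.00000000e+00,  0.00000000e+00,
         1.00000000e+00]])}
```

View pics/scene0.png

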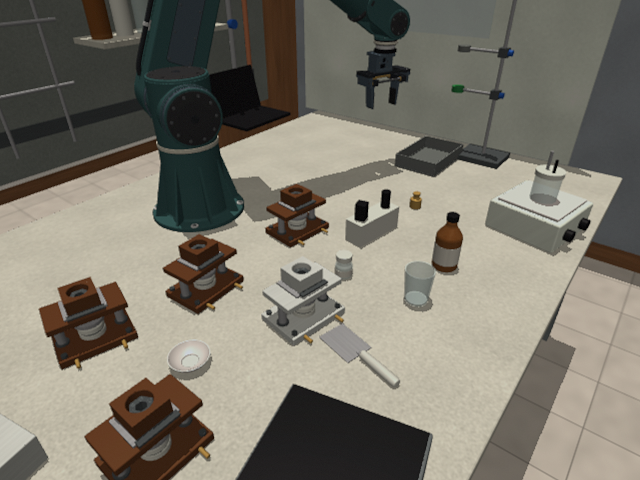

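View pics/top0.png

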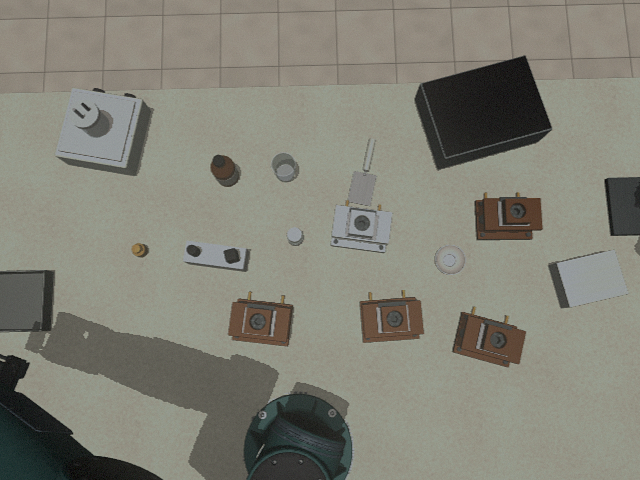

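View pics/wrist0.png

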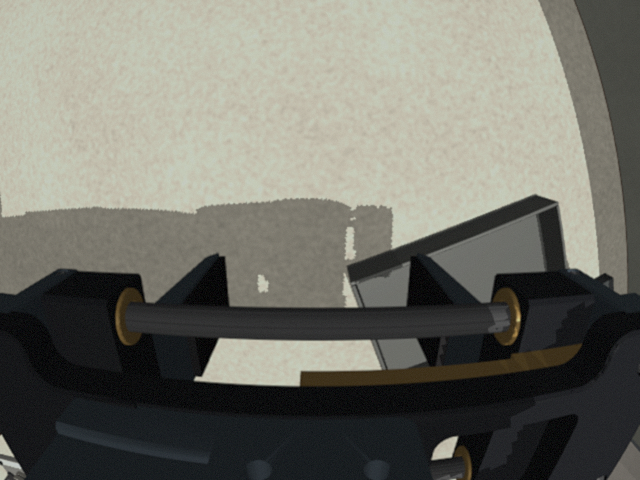

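Scene view: the thick square-gripped key is at about (361,210) in the rack, with the silver cell's recess at about (301,268). In the top view the square grip is at (232,255), the silver nut block at (361,222), and the other cells are brown. The wrist view only shows bench and tray. Next I'll measure from the top view.

```bash
cat > h.py <<'E'
import numpy as np,cv2
from cell import *
def ray(n,u,v):
    c=eyes.get_calibration(n);K=c["intrinsics"];E=c["extrinsics"]
    d=E[:3,:3]@np.array([(u-K[0,2])/K[0,0],(v-K[1,2])/K[1,1],1.]);return E[:3,3],d
def onz(n,u,v,z):
    o,d=ray(n,u,v);return o+d*(z-o[2])/d[2]
def proj(n,P):
    c=eyes.get_calibration(n);K=c["intrinsics"];E=c["extrinsics"]
    q=E[:3,:3].T@(np.asarray(P)-E[:3,3]);return K[0,0]*q[0]/q[2]+K[0,2],K[1,1]*q[1]/q[2]+K[1,2]
def wray(u,v,p,R):
    c=eyes.get_calibration("wrist");K=c["intrinsics"];H=c["hand_eye"]
    x,y=u-K[0,2],v-K[1,2];r=np.hypot(x,y);t=r/K[0,0]
    d=np.array([np.sin(t)*x/max(r,1e-9),np.sin(t)*y/max(r,1e-9),np.cos(t)])
    return p+R@H[:3,3],R@H[:3,:3]@d
def wonz(u,v,p,R,z):
    o,d=wray(u,v,p,R);return o+d*(z-o[2])/d[2]
def down(a): # tool x axis at world angle a (deg), z down
    c,s=np.cos(np.radians(a)),np.sin(np.radians(a))
    return np.array([[c,s,0],[s,-c,0],[0,0,-1.]])
E
python3 - <<'E'
from h import *
im=cv2.imread("pics/top0.png")
a=im[205:285,170:260];b=im[185:265,320:410]
cv2.imwrite("pics/z.png",np.hstack([cv2.resize(x,None,fx=4,fy=4,interpolation=cv2.INTER_NEAREST) for x in (a,b)]))
g=im.max(2)
m=(g<60).astype(np.uint8);m[:, :175]=0
n,l,s,c=cv2.connectedComponentsWithStats(m[235:280,175:255].copy())
for i in range(1,n):
    if s[i,4]>30:
        u=c[i]+[175,235];cn=cv2.findContours((l==i).astype(np.uint8),0,1)[0][0]
        print(s[i],u,onz("top",*u,0.116),cv2.minAreaRect(cn))
print(proj("top",[0,0,0]),onz("top",361,222,.128))
E
```

```text
[12 10 13 11 73] [193.63013699 250.36986301] [0.50765379 0.25039115 0.116     ] ((18.192306518554688, 15.461536407470703), (13.035454750061035, 8.875203132629395), 33.6900634765625)
[49 14 15 14 78] [232.46153846 256.02564103] [0.49075412 0.15171874 0.116     ] ((56.51835250854492, 20.39449691772461), (13.505351066589355, 11.877047538757324), 73.3007583618164)
(np.float64(297.7146189894216), np.float64(447.6153637082016)) [ 0.56819127 -0.17615073  0.128     ]
```

View pics/z.png

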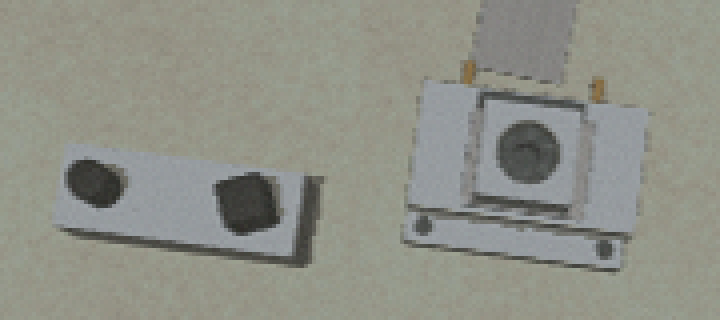

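Run:
```python
from h import *
R=current_eef_rot();print(R.round(3))
print(np.degrees(np.arctan2(R[1,0],R[0,0])))
for nm,p in (("key",[.491,.152,.25]),("cell",[.568,-.176,.25])):
  for a in range(-180,180,30):
    q=kin.ik(np.array(p),down(a)); print(nm,a,None if q is None else np.round(q,0))
# rack & cell bridge contours in top
im=cv2.imread("pics/top0.png")
hsv=cv2.cvtColor(im,cv2.COLOR_BGR2HSV)
print(hsv[246,212],hsv[225,200],hsv[230,340],hsv[210,370])
```

```text
[[ 0.355  0.935 -0.   ]
 [ 0.935 -0.355 -0.001]
 [-0.001 -0.    -1.   ]]
69.2129907342997
key -180 [  15.    2.  119.   -0.   59. -165.]
key -150 [ 15.   2. 119.  -0.  59. 165.]
key -120 [ 15.   2. 119.  -0.  59. 135.]
key -90 [ 15.   2. 119.  -0.  59. 105.]
key -60 [ 15.   2. 119.  -0.  59.  75.]
key -30 [ 15.   2. 119.  -0.  59.  45.]
key 0 [ 15.   2. 119.  -0.  59.  15.]
key 30 [ 15.   2. 119.  -0.  59. -15.]
key 60 [ 15.   2. 119.  -0.  59. -45.]
key 90 [ 15.   2. 119.  -0.  59. -75.]
key 120 [  15.    2.  119.   -0.   59. -105.]
key 150 [  15.    2.  119.   -0.   59. -135.]
cell -180 [-19.  10. 111.  -0.  60. 161.]
cell -150 [-19.  10. 111.  -0.  60. 131.]
cell -120 [-19.  10. 111.  -0.  60. 101.]
cell -90 [-19.  10. 111.  -0.  60.  71.]
cell -60 [-19.  10. 111.  -0.  60.  41.]
cell -30 [-19.  10. 111.  -0.  60.  11.]
cell 0 [-19.  10. 111.  -0.  60. -19.]
cell 30 [-19.  10. 111.  -0.  60. -49.]
cell 60 [-19.  10. 111.  -0.  60. -79.]
cell 90 [ -19.   10.  111.   -0.   60. -109.]
cell 120 [ -19.   10.  111.   -0.   60. -139.]
cell 150 [ -19.   10.  111.   -0.   60. -169.]
[107  14 160] [ 32  24 150] [107  15 158] [50 10 73]
```

Run:
```python
from h import *
robot.move_ptp(np.array([.491,.152,.27]),down(90))
p,R=current_position(),current_eef_rot();np.savez("w1.npz",p=p,R=R)
cv2.imwrite("pics/w1.png",eyes.snapshot("wrist")[:,:,::-1]);print(current_t(),p)
```

```text
2.2167 [0.4910316  0.15251844 0.26996356]
```

View pics/w1.png

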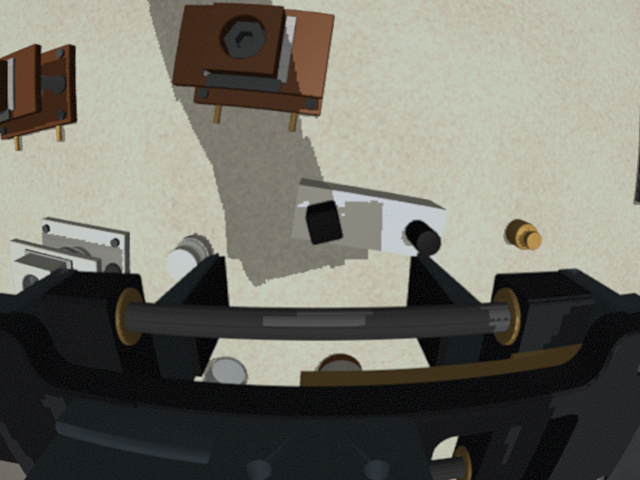

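Run:
```python
from h import *
im=cv2.imread("pics/w1.png");d=np.load("w1.npz");p,R=d["p"],d["R"]
a=im[170:260,280:460];cv2.imwrite("pics/z2.png",cv2.resize(a,None,fx=4.4,fy=4.4,interpolation=cv2.INTER_CUBIC))
m=(im.max(2)<45).astype(np.uint8)[180:252,290:400]
n,l,s,c=cv2.connectedComponentsWithStats(m)
for i in range(1,n):
    if s[i,4]>200:
        cn=cv2.findContours((l==i).astype(np.uint8),0,1)[0][0]+[[290,180]]
        print(s[i],c[i]+[290,180],cv2.boxPoints(cv2.minAreaRect(cn)).round(1).tolist(),cv2.approxPolyDP(cn,4,True)[:,0].tolist())
for z in (.066,.116): print(wonz(323,222,p,R,z))
```

```text
[  16   21   36   43 1169] [323.16595381 222.2780154 ] [[303.5, 206.6999969482422], [334.0, 199.89999389648438], [342.29998779296875, 237.5], [311.79998779296875, 244.3000030517578]] [[332, 201], [308, 207], [313, 243], [341, 236]]
[0.50450376 0.15750361 0.066     ]
[0.49297756 0.1567621  0.116     ]
```

View pics/z2.png

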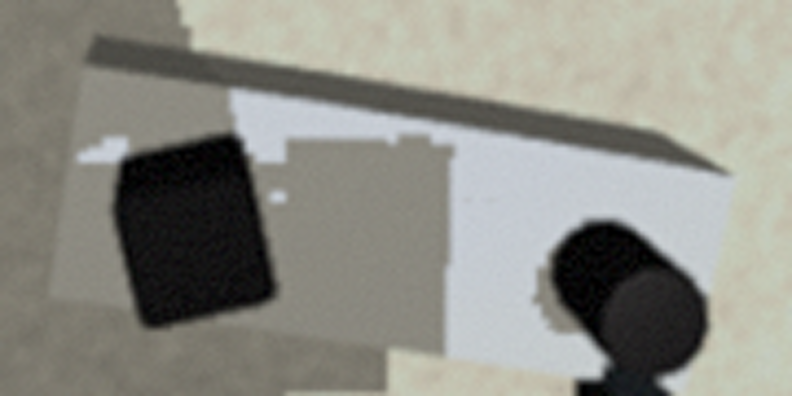

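Run:
```python
from h import *
im=cv2.imread("pics/w1.png")
a=im[190:255,295:350].astype(float)
print(im[225,323],im[206,320],im[204:212,322].tolist())
cv2.imwrite("pics/z3.png",cv2.resize(np.clip(a*6,0,255).astype(np.uint8),None,fx=9,fy=9,interpolation=cv2.INTER_NEAREST))
```

```text
[12  8 13] [ 9  9 13] [[7, 3, 3], [13, 15, 17], [3, 3, 6], [1, 1, 2], [10, 11, 7], [7, 5, 8], [3, 0, 0], [20, 18, 19]]
```

View pics/z3.png

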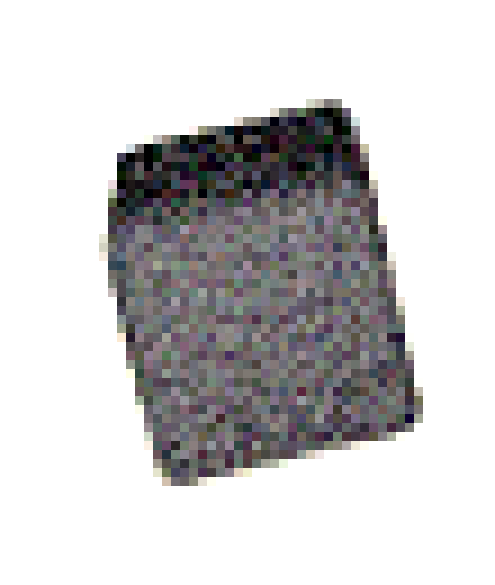

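Run:
```python
from h import *
d=np.load("w1.npz");p,R=d["p"],d["R"]
c=np.array([wonz(u-.5,v-.5,p,R,.116) for u,v in ((306.7,214.6),(336.1,208.6),(341.9,237.2),(312.8,243.9))])
print(c.round(4),c.mean(0))
e=np.roll(c,-1,0)-c;print(np.linalg.norm(e,axis=1),np.degrees(np.arctan2(e[:,1],e[:,0])))
# rack top corners from zoom z2
q=[(280+x/4.4,170+y/4.4) for x,y in ((85,65),(733,175),(50,297))]
r=np.array([wonz(u-.5,v-.5,p,R,.066) for u,v in q]);print(r)
ey=(r[1]-r[0])/np.linalg.norm(r[1]-r[0]);print(np.linalg.norm(r[1]-r[0]),np.linalg.norm(r[2]-r[0]))
ex=np.array([ey[1],-ey[0],0]);ctr=r[0]+ey*.08+ex*.028;print("holes",ctr+ey*.05,ctr-ey*.05, np.degrees(np.arctan2(ey[1],ey[0])))
```

```text
[[0.4857 0.1417 0.116 ]
 [0.4803 0.168  0.116 ]
 [0.5067 0.1735 0.116 ]
 [0.513  0.1471 0.116 ]] [0.49640774 0.15757165 0.116     ]
[0.02679392 0.02699417 0.02719875 0.02778787] [ 101.78775884   11.92949348  -76.54389504 -168.88551791]
[[0.46512582 0.13283793 0.066     ]
 [0.48997153 0.28942338 0.066     ]
 [0.52061936 0.12387132 0.066     ]]
0.15854436315034742 0.05621328476981513
holes [0.51315235 0.25684378 0.066     ] [0.49748121 0.15807934 0.066     ] 80.98393293475617
```

Run:
```python
from h import *
R=down(102)
robot.move_ptp(np.array([.497,.158,.16]),R)
robot.move_l(np.array([.497,.158,.074]),rate=.1)
print(current_ft_force(),current_wrist_torque())
grip(0.0)
print(current_t(),current_width(),current_position(),current_ft_force(),current_wrist_torque())
robot.move_l(np.array([.497,.158,.19]),rate=.12)
print(current_t(),current_width(),current_position(),current_ft_force(),current_wrist_torque())
cv2.imwrite("pics/w2.png",eyes.snapshot("wrist")[:,:,::-1])
```

```text
[-0.83442771 -0.09427209  1.5205019 ] [ 0.0517408   0.01975108 -0.02114248]
4.7 0.030006024144508536 [0.49699079 0.15802423 0.0739925 ] [ 0.72806058  0.3428844  -0.29627627] [ 0.09894654 -0.00212468 -0.03176326]
5.8167 0.030100353480959678 [0.4965156  0.15786086 0.1892551 ] [-0.22316004 -1.24373487 -1.80137377] [ 0.00866486 -0.02274266  0.06170676]
```

View pics/w2.png

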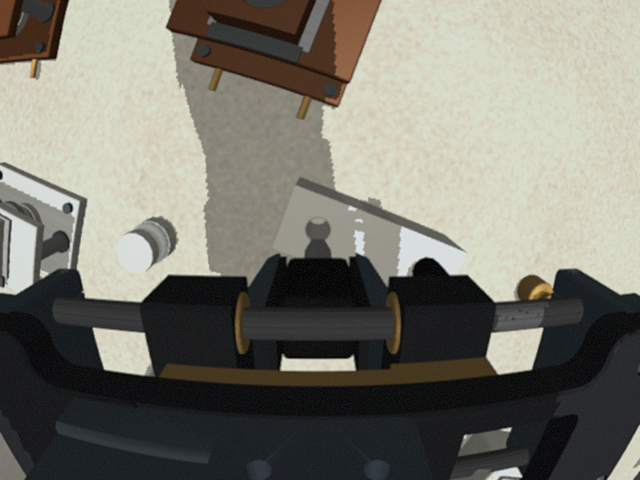

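The key is held square at 30 mm width and lifted out; its bar is seen at about (317,235). Next I'll look at the socket from straight above.

Run:
```python
from h import *
R=down(102)
robot.move_l(np.array([.497,.158,.235]),rate=.15)
robot.move_ptp(np.array([.638,-.155,.235]),R)
robot.dwell(.2)
p,Rr=current_position(),current_eef_rot();np.savez("w3.npz",p=p,R=Rr)
im=eyes.snapshot("wrist")[:,:,::-1];cv2.imwrite("pics/w3.png",im);print(current_t(),p,current_ft_force(),current_wrist_torque(),current_width())
```

```text
7.8583 [ 0.63801048 -0.15395377  0.23517995] [-0.19753496  0.57544488 -1.47400192] [ 0.04880575 -0.01209793 -0.00988354] 0.030004307740016875
```

View pics/w3.png

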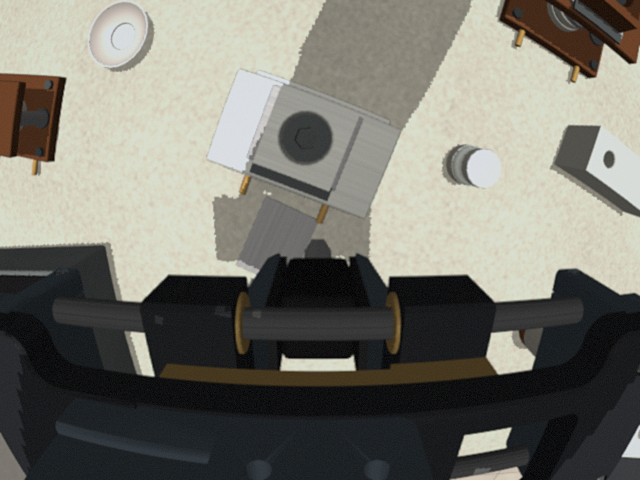

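Run:
```python
from h import *
im=cv2.imread("pics/w3.png");d=np.load("w3.npz");p,R=d["p"],d["R"]
a=im[100:175,265:345].astype(float)
b=np.clip((a-20)*4,0,255).astype(np.uint8)
cv2.imwrite("pics/z4.png",cv2.resize(b,None,fx=7.5,fy=7.5,interpolation=cv2.INTER_CUBIC))
m=(im.max(2)<90).astype(np.uint8)[100:166,275:335]
n,l,s,c=cv2.connectedComponentsWithStats(m)
for i in range(1,n):
    if s[i,4]>300:
        cn=cv2.findContours((l==i).astype(np.uint8),0,1)[0][0]+[[275,100]]
        el=cv2.fitEllipse(cn);print(s[i],c[i]+[275,100],el)
        for z in (.128,.116): print(wonz(*el[0],p,R,z))
print(im[137,290],im[137,303],im[125,305],im[125,350])
```

```text
[   4   12   53   52 2149] [305.0753839  137.56072592] ((305.07733154296875, 137.56118774414062), (51.04001998901367, 51.79642868041992), 82.0702133178711)
[ 0.56831201 -0.1787817   0.128     ]
[ 0.56838833 -0.17917576  0.116     ]
[59 60 56] [59 59 56] [62 62 59] [151 157 156]
```

View pics/z4.png

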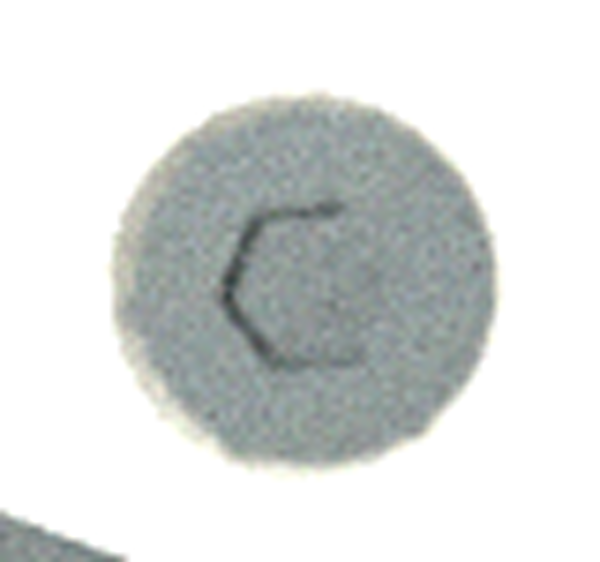

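Run:
```python
from h import *
o=[]
for f in ("w2","w3"):
    a=cv2.imread(f"pics/{f}.png")[210:265,290:345].astype(float)
    o.append(cv2.resize(np.clip((a-15)*1.8,0,255).astype(np.uint8),None,fx=7,fy=7,interpolation=cv2.INTER_CUBIC))
cv2.imwrite("pics/z5.png",np.hstack(o))
a=cv2.imread("pics/w3.png")
s=eyes.snapshot("scene")[:,:,::-1];cv2.imwrite("pics/s3.png",s)
q=proj("scene",[.638,-.154,.2]);print(q,current_t())
u,v=map(int,q);cv2.imwrite("pics/z6.png",cv2.resize(s[v-40:v+60,u-50:u+50],None,fx=6,fy=6,interpolation=cv2.INTER_CUBIC))
```

```text
(np.float64(335.6067868872763), np.float64(244.4099711570203)) 7.9083
```

View pics/z5.png

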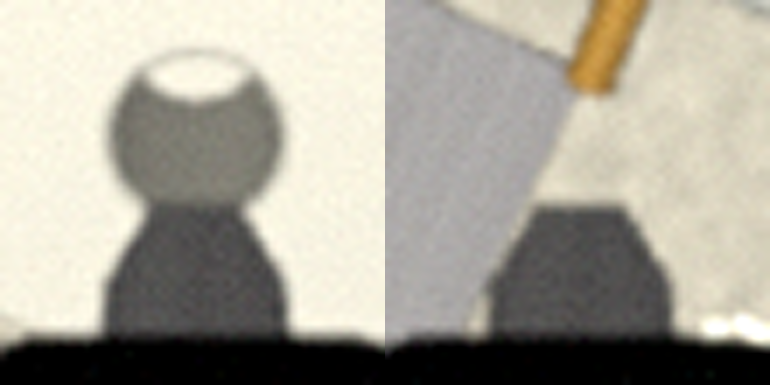

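View pics/z6.png

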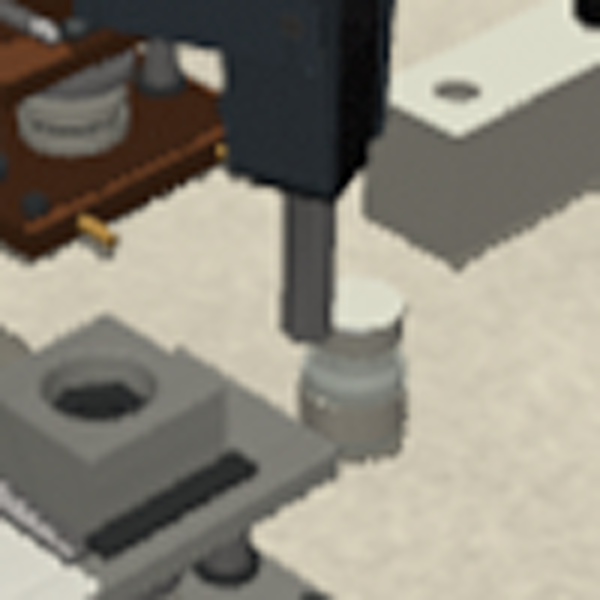

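The picture shows the hex socket around (306,137.6) px, with edges turned about -5° in the image. The key foot's flat edge sits at 0°, around (318,240) px. So the key needs about +5° of turn, which gives a=107. Next I'll align from relative measurements in this one camera and go down by feel.

```bash
cat >> h.py <<'E'
def F(n=3):
    o=[]
    for _ in range(n): o.append(np.r_[current_ft_force(),current_wrist_torque()]);robot.dwell(.02)
    return np.mean(o,0)
E
python3 - <<'E'
from h import *
d=np.load("w3.npz");p,R=d["p"],d["R"]
s=wonz(306,137.6,p,R,.116)
zf=p[2]-.068
f=wonz(317.8,239.3,p,R,zf)          # middle of foot's near flat edge
foot=f+R[:,1]*.0072
off=R.T@(foot-p)                     # foot in tool frame
print("socket",s,"foot off tool",off, "rec est from recess", wonz(305.1,137.6,p,R,.128))
R2=down(107)
t=s-R2@np.array([off[0],off[1],0]);print("target tcp",t)
t0=current_t()
robot.move_ptp(np.array([t[0],t[1],.21]),R2);robot.dwell(.2);print(current_t()-t0)
b=F(5);np.savez("base.npz",b=b,t=t,R2=R2);print("base",b)
robot.move_l(np.array([t[0],t[1],.188]),rate=.08)
print(current_t(),F()-b)
for z in (.187,.186,.185,.184,.183,.182,.181,.180):
    robot.move_l(np.array([t[0],t[1],z]),rate=.03)
    f=F()-b;print(z,current_position().round(4),f.round(2),round(current_t(),2))
    if f[2]>3: break
E
```

```text
socket [ 0.56827316 -0.17847078  0.116     ] foot off tool [-0.00031358  0.00107761  0.06799911] rec est from recess [ 0.56833721 -0.1787594   0.128     ]
target tcp [ 0.56715095 -0.17848597  0.116     ]
0.6084000000000005
base [ 0.15163765 -0.03423659 -1.65671325  0.03922356  0.03427555 -0.01959719]
9.025 [-1.80307811e-01  2.95871298e-01  3.07237633e-01  1.11447732e-02
  2.18411292e-06 -1.63667276e-02]
0.187 [ 0.5672 -0.1785  0.1872] [ 0.07 -0.23  0.02 -0.01 -0.    0.03] 9.38
0.186 [ 0.5671 -0.1785  0.186 ] [-0.55  0.56  0.03 -0.01 -0.01  0.03] 9.68
0.185 [ 0.5671 -0.1784  0.1849] [ 0.05  0.04 -0.49 -0.01  0.    0.02] 9.97
0.184 [ 0.5671 -0.1785  0.184 ] [-0.36 -0.12 -0.27  0.01  0.   -0.  ] 10.28
0.183 [ 0.5672 -0.1785  0.183 ] [-0.13  0.74  0.11  0.05 -0.09 -0.  ] 10.57
0.182 [ 0.5672 -0.1785  0.182 ] [ 0.9   0.22 -0.49  0.03 -0.2   0.04] 10.88
0.181 [ 0.5672 -0.1785  0.181 ] [ 1.18  0.17 -0.88  0.05 -0.34  0.01] 11.18
0.18 [ 0.5672 -0.1785  0.18  ] [ 1.44  0.31 -0.73  0.1  -0.4   0.02] 11.47
```

It dropped in at the first try: foot 4 mm below the head face with no axial force, only about 1.4 N sideways. I'll ease sideways while going down.

Run:
```python
from h import *
d=np.load("base.npz");b=d["b"];x=d["t"].copy();z=.180
x[0]+=.0004
while z>.163:
    z-=.0015
    robot.move_l(np.array([x[0],x[1],z]),rate=.03)
    f=F()-b;print(round(z,4),current_position().round(4),f.round(2),round(current_t(),2))
    if f[2]>3: break
    if np.hypot(f[0],f[1])>12: print("lat");break
    # moment-based lateral estimate is cleaner: Fx ~ -My/.28, Fy ~ Mx/.28
    x[0]+=np.clip(.0002*f[0] if abs(f[0])>1 else 0,-.0004,.0004); x[1]+=np.clip(.0002*f[1] if abs(f[1])>1 else 0,-.0004,.0004)
np.savez("st.npz",x=np.array([x[0],x[1],z]))
```

```text
0.1785 [ 0.5674 -0.1785  0.1783] [ 0.34 -0.03 -0.02  0.07 -0.16  0.04] 11.78
0.177 [ 0.5675 -0.1785  0.1769] [ 0.48  0.25 -0.47  0.05 -0.07  0.03] 12.07
0.1755 [ 0.5675 -0.1785  0.1755] [ 0.26  0.22  0.1   0.05 -0.08  0.  ] 12.38
0.174 [ 0.5675 -0.1785  0.174 ] [-0.14 -0.24 -0.17  0.03 -0.05  0.03] 12.68
0.1725 [ 0.5675 -0.1785  0.1724] [-0.18  0.32 -0.67  0.05 -0.04  0.01] 12.97
0.171 [ 0.5675 -0.1785  0.1709] [-0.19 -0.2   0.08  0.02 -0.03  0.  ] 13.28
0.1695 [ 0.5675 -0.1785  0.1694] [-0.55  0.5  -0.26  0.03 -0.04  0.01] 13.57
0.168 [ 0.5675 -0.1785  0.168 ] [-0.03 -0.25 -0.29  0.04 -0.03  0.03] 13.88
0.1665 [ 0.5675 -0.1785  0.1665] [-0.01 -0.78 -0.37  0.04 -0.06  0.  ] 14.18
0.165 [ 0.5677 -0.1786  0.1653] [-0.34  0.48  4.31  0.08  0.12  0.  ] 14.47
```

```bash
cat >> h.py <<'E'
OFF=np.array([-.0003,.0011,0])
def turn(a,aend,S,z,b,step,log,stop=.5,gain=.00015,rate=.15):
    while a>aend+1e-6:
        a=max(a-step,aend);R=down(a)
        t=S-R@OFF;robot.move_l(np.array([t[0],t[1],z]),R,rate=rate)
        f=F(2)-b
        log.append((a,*f))
        print(a,f.round(2),S.round(4)[:2],round(current_t(),2))
        if f[5]>stop: print("firm");break
        if np.linalg.norm(f[:3])>12: print("force");break
        for i in (0,1):
            if abs(f[i])>.8: S[i]+=np.clip(gain*f[i],-.0004,.0004)
    return a,S
E
python3 - <<'E'
from h import *
b=np.load("base.npz")["b"];x=np.load("st.npz")["x"]
S=np.array([.5675,-.1785,0])+down(107)@OFF; S[2]=0;print(S)
robot.move_l(np.array([.5675,-.1785,.1662]),rate=.03);print((F()-b).round(2))
a,S=turn(107,71,S,.1662,b,6,[]);np.savez("st.npz",S=S,a=a)
E
```

```text
[ 0.56863965 -0.17846528  0.        ]
[ 0.27  0.25 -0.25  0.05 -0.19  0.03]
101 [ 1.71  1.06 -0.9   0.17 -0.52  0.04] [ 0.5686 -0.1785] 15.07
95 [ 1.09  0.03 -0.25 -0.05 -0.45 -0.  ] [ 0.5689 -0.1783] 15.36
89 [ 0.94 -0.03  0.62 -0.04 -0.26  0.05] [ 0.5691 -0.1783] 15.65
83 [-0.7  -0.55  1.   -0.06  0.05  0.02] [ 0.5692 -0.1783] 15.94
77 [-0.96  0.31  1.86 -0.06  0.13  0.01] [ 0.5692 -0.1783] 16.23
71 [-0.59  0.54  1.12  0.03  0.04  0.01] [ 0.5691 -0.1783] 16.52
```

Run:
```python
from h import *
im=eyes.snapshot("wrist")[:,:,::-1];cv2.imwrite("pics/w4.png",im)
s=eyes.snapshot("scene")[:,:,::-1];u,v=map(int,proj("scene",[.568,-.178,.14]));print(u,v)
cv2.imwrite("pics/z7.png",cv2.resize(s[v-50:v+50,u-60:u+60],None,fx=6,fy=6,interpolation=cv2.INTER_CUBIC))
print(current_width(),current_t(),current_joint_positions())
```

```text
300 262
0.029819829744085233 16.625 [-1.96098323e+01  1.60056855e+01  1.13045661e+02  4.40210229e-03
  5.09579933e+01 -9.08277399e+01]
```

View pics/z7.png

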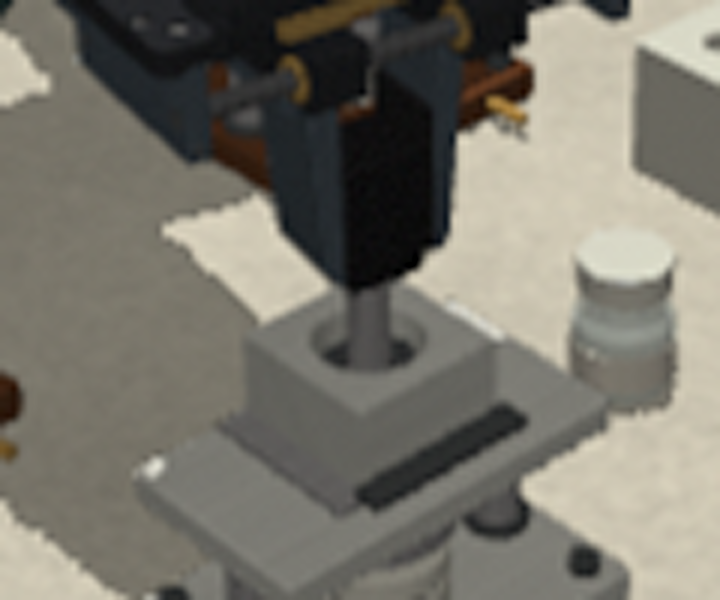

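View pics/w4.png

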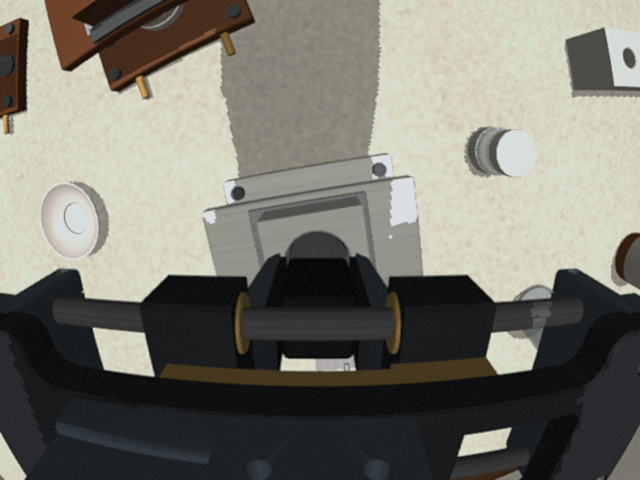

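Run:
```python
from h import *
b=np.load("base.npz")["b"];d=np.load("st.npz");S=d["S"];a=float(d["a"])
print(current_effort()[5])
for k in range(8):
    a,S=turn(a,a-16,S,.1662,b,8,[],stop=.22); print("  eff",current_effort()[5].round(3),F(6)[5]-b[5])
np.savez("st.npz",S=S,a=a)
```

```text
-0.05096190492622554
63.0 [-0.92  0.71  0.87  0.11  0.16 -0.04] [ 0.5691 -0.1783] 16.95
55.0 [ 0.02  1.26 -0.21  0.24 -0.01  0.  ] [ 0.5689 -0.1783] 17.27
  eff 0.28 -0.0011304153006114134
47.0 [ 0.02  0.2  -0.3   0.03  0.06  0.02] [ 0.5689 -0.1781] 17.7
39.0 [-0.43  0.34 -0.14  0.05  0.07 -0.01] [ 0.5689 -0.1781] 18.02
  eff 0.278 0.01164743928544475
31.0 [-0.55 -0.06 -0.47  0.1   0.07 -0.02] [ 0.5689 -0.1781] 18.45
23.0 [-0.75  1.52 -0.48  0.2   0.04  0.01] [ 0.5689 -0.1781] 18.77
  eff 0.279 -0.014180233169154972
15.0 [-0.66  0.22 -0.54 -0.07  0.1   0.  ] [ 0.5689 -0.1779] 19.2
7.0 [ 0.08  0.02 -0.76 -0.09  0.06  0.01] [ 0.5689 -0.1779] 19.52
  eff 0.278 0.007766874265639221
-1.0 [ 0.2   0.03 -0.72 -0.03  0.06  0.02] [ 0.5689 -0.1779] 19.95
-9.0 [-0.53  1.07 -0.77  0.08 -0.02 -0.01] [ 0.5689 -0.1779] 20.27
  eff 0.278 0.010338778412836053
-17.0 [ 0.11  0.1  -1.21 -0.2  -0.07  0.05] [ 0.5689 -0.1777] 20.7
-25.0 [ 1.13 -0.21 -1.7  -0.15 -0.09  0.01] [ 0.5689 -0.1777] 21.02
  eff 0.278 0.02458858861549644
-33.0 [ 0.32 -0.62 -1.44 -0.2   0.01 -0.04] [ 0.5691 -0.1777] 21.45
-41.0 [-0.11 -0.42 -1.04 -0.15  0.    0.  ] [ 0.5691 -0.1777] 21.77
  eff 0.278 -0.008411501284426214
-49.0 [-0.02 -0.33 -1.02 -0.13 -0.04  0.04] [ 0.5691 -0.1777] 22.2
-57.0 [-0.23  0.2  -1.95 -0.07 -0.12  0.02] [ 0.5691 -0.1777] 22.52
  eff 0.278 -0.003360530984457308
```

Run:
```python
from h import *
b=np.load("base.npz")["b"];d=np.load("st.npz");S=d["S"];a=float(d["a"])
while a>-160:
    a,S=turn(a,a-6,S,.1662,b,6,[],stop=.3); m=F(6)[5]-b[5]; print("  M",m.round(3),current_effort()[5].round(3))
    if m>.09: print("firm",a); break
np.savez("st.npz",S=S,a=a)
```

```text
-63.0 [ 0.73  0.18 -1.32 -0.09 -0.17  0.03] [ 0.5691 -0.1777] 22.92
  M 0.025 -0.04
-69.0 [ 1.37  0.09 -1.65 -0.09 -0.29  0.02] [ 0.5691 -0.1777] 23.31
  M 0.036 -0.038
-75.0 [ 0.9  -0.   -0.53 -0.08 -0.14 -0.  ] [ 0.5693 -0.1777] 23.7
  M 0.015 -0.038
-81.0 [-0.22  0.31 -0.09 -0.14  0.08  0.02] [ 0.5694 -0.1777] 24.09
  M 0.008 -0.038
-87.0 [-0.57 -0.03 -0.48 -0.19  0.16  0.02] [ 0.5694 -0.1777] 24.48
  M 0.016 -0.037
-93.0 [-0.77 -0.09 -0.7  -0.21  0.21  0.04] [ 0.5694 -0.1777] 24.88
  M 0.025 -0.037
-99.0 [-0.54 -1.04 -1.19 -0.25  0.19  0.05] [ 0.5694 -0.1777] 25.27
  M 0.012 -0.037
-105.0 [-1.09  0.23 -0.63 -0.04  0.15  0.01] [ 0.5694 -0.1779] 25.66
  M 0.017 -0.039
-111.0 [ 0.52  0.22 -1.67  0.03 -0.13  0.01] [ 0.5693 -0.1779] 26.05
  M 0.02 -0.039
-117.0 [ 1.16  0.48 -1.79  0.1  -0.26  0.  ] [ 0.5693 -0.1779] 26.44
  M 0.013 -0.04
-123.0 [ 0.08  0.05 -0.59  0.02 -0.18  0.03] [ 0.5694 -0.1779] 26.83
  M -0.007 -0.039
-129.0 [ 0.77  0.45 -0.79 -0.03 -0.16 -0.  ] [ 0.5694 -0.1779] 27.23
  M 0.012 -0.039
-135.0 [ 0.22 -0.61 -0.57 -0.13 -0.12  0.04] [ 0.5694 -0.1779] 27.62
  M 0.002 -0.039
-141.0 [ 0.29 -0.64 -1.19 -0.25 -0.16  0.02] [ 0.5694 -0.1779] 28.01
  M 0.034 -0.038
-147.0 [ 0.51 -0.74 -0.89 -0.35 -0.14  0.08] [ 0.5694 -0.1779] 28.4
  M 0.072 0.026
-153.0 [ 0.84 -1.99 -1.2  -0.46 -0.12  0.1 ] [ 0.5694 -0.1779] 28.79
  M 0.112 0.056
firm -153.0
```

Torque is climbing from a=-141 at about 0.4 N m per rad, which matches the stop. I'll make one more small step to confirm.

Run:
```python
from h import *
b=np.load("base.npz")["b"];d=np.load("st.npz");S=d["S"];a=float(d["a"])
a,S=turn(a,a-6,S,.1662,b,6,[],stop=.5);robot.dwell(.2); m=F(10)-b; print("  M",m.round(3),current_effort()[5].round(3),current_width())
np.savez("st.npz",S=S,a=a)
```

```text
-159.0 [ 0.79 -0.19  0.2  -0.06  0.04  0.13] [ 0.5696 -0.1782] 29.18
  M [-0.039  0.131  0.321  0.056  0.046  0.152] 0.117 0.029835680927323263
```

Run:
```python
from h import *
b=np.load("base.npz")["b"];d=np.load("st.npz");S=d["S"]
R=down(-149);t=S-R@OFF;robot.move_l(np.array([t[0],t[1],.1662]),R)
print((F(6)-b).round(3))
grip(.075);print(current_width(),current_t())
robot.dwell(.3)
p=current_position();robot.move_l(np.array([p[0],p[1],.30]),rate=.1)
t2=np.array([.60,-.05,.30]); 
im=eyes.snapshot("wrist")[:,:,::-1];cv2.imwrite("pics/w5.png",im)
s=eyes.snapshot("scene")[:,:,::-1];cv2.imwrite("pics/s5.png",s);u,v=map(int,proj("scene",[.568,-.178,.15]))
cv2.imwrite("pics/z8.png",cv2.resize(s[v-50:v+50,u-60:u+60],None,fx=6,fy=6,interpolation=cv2.INTER_CUBIC))
np.savez("w5.npz",p=current_position(),R=current_eef_rot());print(current_t(),current_ft_force())
```

```text
[-0.136 -0.015 -0.131 -0.006  0.137  0.018]
0.0750174554724156 30.8
32.6917 [ 0.09503696 -0.00688001  0.08026384]
```

View pics/z8.png

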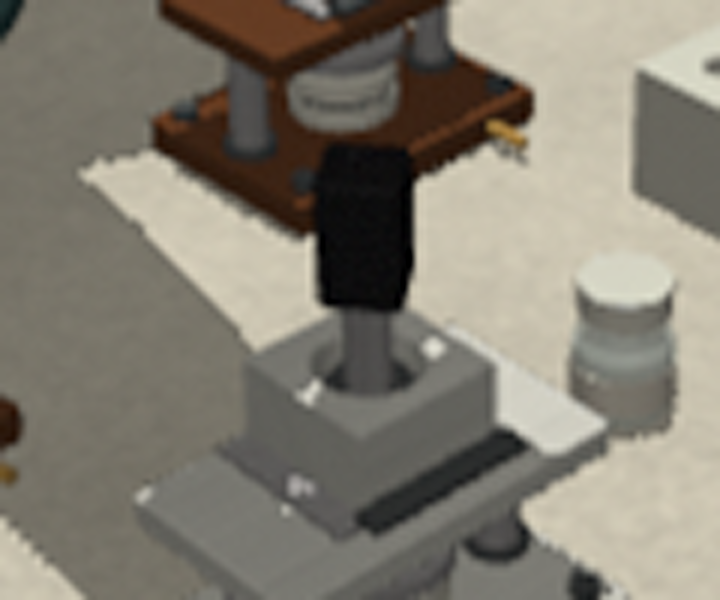

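View pics/w5.png

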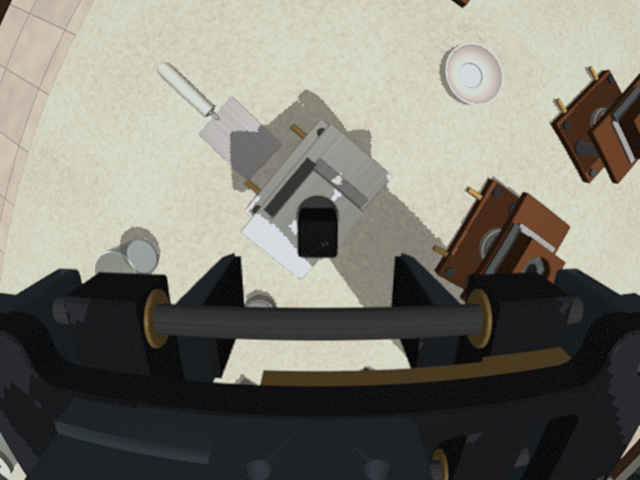

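Run:
```python
from h import *
s=cv2.imread("pics/s5.png");u,v=300,262
u,v=map(int,proj("scene",[.568,-.178,.15]))
m=(s.max(2)<40).astype(np.uint8)[v-50:v+15,u-25:u+25]
n,l,st,c=cv2.connectedComponentsWithStats(m);i=1+st[1:,4].argmax()
print("grip blob rows",st[i,1]+v-50,st[i,1]+st[i,3]+v-50,"c",c[i]+[u-25,v-50])
for z in (.158,.183,.208): print(z,proj("scene",[.5692,-.178,z]))
```

```text
grip blob rows 232 260 c [300.22453704 245.00231481]
0.158 (np.float64(300.8286259433864), np.float64(255.51844083542028))
0.183 (np.float64(300.50791080575016), np.float64(245.2400093012586))
0.208 (np.float64(300.1772204200442), np.float64(234.641886264301))
```

Run:
```python
from h import *
print(current_t(),current_position(),current_ft_force()); print(robot.close_job())
```

```text
32.6917 [ 0.56964739 -0.17922025  0.29937112] [ 0.09503696 -0.00688001  0.08026384]
the job is handed in; nothing more can be done
None
```

The thick key is standing in the cell's socket, let go, with the screw turned to its stop. I handed the job in at 32.7 s. The interface gives no verdict and no direct reading of the screw angle.

- **Seating:** The key went into the socket on the first descent, with about 1.5 N of sideways force. It touched the socket floor at about 4 N, with the foot about 30 mm below the block's top.
- **Turning:** I turned it 266° clockwise in one grasp, because the wrist's range allowed it without regrasping. Sideways force stayed around 2 N.
- **Firmness:** Wrist torque was near zero until about 248°, then rose at roughly 0.4 N m per rad to 0.15 N m, and I stopped there. I then backed off 10° to unload it, let go and moved straight up.

**Last checks:**
- **Key position:** In the scene picture the grip's centre is at (300.2, 245.0) pixels, against (300.5, 245.2) expected for a seated key.
- **Robot clear:** The hand is about 90 mm above the key, and wrist force reads about 0.1 N.
- **Bystanders:** I saw nothing out of place in the last pictures, but I did not measure the bystanders again.

**What disagreed:** The wrist torque showed neither the 0.1 N m drag nor a clear 0.16 N m jump at the stop. So "home" rests on the torque's slope and on the total angle. Even after the largest likely play, that angle puts the screw at about 4.7 rad, against the stop at 4.6.

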